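Clear the bench through an interlocked two-drawer chest

TASK

Put the bench away: lay every loose shock absorber in the spares drawer that was left open, then push that drawer fully shut, since the chest lets only one drawer out at a time. Then pull the battery drawer well open, take every battery pack off the charging dock (press a pack down until its catch lets go and it springs up, then lift it out), put the packs in the battery drawer and push it fully shut. Never have both drawers out at once, and leave the bottle and the tray on top of the chest where they stand.

Things in the scene. Friction and masses are not known exactly. Their poses are not given: they have to be found in the camera images.
- chest: blue two-drawer bench chest, fixed, 230 (x) x 310 (y) x 125 mm high; origin under its centre, front at local x = -115 mm. Drawers side by side slide out along local -x: spares at y = +80 mm (blue label), battery at y = -80 mm (yellow label). An interlock lets one drawer out only while the other is shut (within a few mm); the locked one gives 2 to 4 mm, then stops hard.
- spares_drawer (a joint): travel of the spares drawer (m): 0 shut, front flush with the chest; 0.140 fully out. Starts 0.115 to 0.135 out. About 2 N of friction; it stays where it is left.
- battery_drawer (a joint): travel of the battery drawer (m): 0 shut, 0.140 fully out. Starts shut, locked by the interlock. About 2 N of friction; it stays where it is left.
- spares_drawer_handle (a point): middle of the spares drawer's handle, moves with the drawer: a level steel bar 90 mm long along the chest's y, 10 mm thick, 45 mm off the drawer front, 102 mm above the bench. Pinch it from above, one finger behind the bar, closing along the chest's x. Axes as the chest's.
- battery_drawer_handle (a point): middle of the battery drawer's handle, the same kind of bar as on the spares drawer; moves with the drawer.
- spares_floor (a point): point on the spares drawer's floor (a shallow tray 68 mm above the bench), moves with the drawer, axes as the chest's. Inside: x -103 to +85 mm, y +-65 mm from here. Side walls 14 mm above this floor; front panel (12 mm thick) up to 116 mm above the bench. With the drawer out by q, the chest front is at x = q - 0.115 from here; beyond it is under the chest top.
- battery_floor (a point): point on the battery drawer's floor (20 mm above the bench), moves with the drawer, axes as the chest's. Inside: x -103 to +85 mm, y +-65 mm from here. Side walls 42 mm above this floor; front panel (12 mm thick) up to 116 mm above the bench. Chest front at x = q - 0.115 from here, clear height inside 97 mm: packs may stand, three abreast along y about 42 mm apart.
- dock: black charger, fixed, x -46 to 62 mm, y +-98, 85 mm high, origin at its underside. Bays at x 0, y +58, 0, -58 mm with sprung floors; each catch has a red wedge behind the pack's head. Press a pack's top down 8 to 10 mm (bottoms at 10; about 8 N): the catch slides back and stays; let go, the pack rises to 22 mm above its locked height, loose, its foot 18 mm deep (2 mm play). Lift it out.
- pack_0: battery pack in the bay at y = +58 mm (may be absent), 160 g, 80 mm tall; origin under its centre. Black body 30 (x) x 32 (y) mm with a waist 18 mm thick at z 20 to 38 mm, where the catch holds it; orange ribbed head at z 50 to 80 mm, 48 (x) x 32 (y) mm: grip it there, across x. Locked in the dock (underside 45 mm, top 125 mm above the bench) it cannot be pulled out. Can stand free.
- pack_1: battery pack in the middle bay (may be absent), 160 g, 80 mm tall; origin under its centre. Black body 30 (x) x 32 (y) mm with a waist 18 mm thick at z 20 to 38 mm, where the catch holds it; orange ribbed head at z 50 to 80 mm, 48 (x) x 32 (y) mm: grip it there, across x. Locked in the dock (underside 45 mm, top 125 mm above the bench) it cannot be pulled out. Can stand free.
- pack_2: battery pack in the bay at y = -58 mm (may be absent), 160 g, 80 mm tall; origin under its centre. Black body 30 (x) x 32 (y) mm with a waist 18 mm thick at z 20 to 38 mm, where the catch holds it; orange ribbed head at z 50 to 80 mm, 48 (x) x 32 (y) mm: grip it there, across x. Locked in the dock (underside 45 mm, top 125 mm above the bench) it cannot be pulled out. Can stand free.
- shock_a: spare shock absorber (may be absent), 45 g, purple with a coil spring, lying on its side: x -47 to +47 mm, 21 mm wide and high; origin at the underside, in the middle of its length. The thick body runs from x -47 to +19 mm (the rest is a thin rod): grip across the width at x = -14 mm.
- shock_b: spare shock absorber (may be absent), 45 g, purple with a coil spring, lying on its side: x -47 to +47 mm, 21 mm wide and high; origin at the underside, in the middle of its length. The thick body runs from x -47 to +19 mm (the rest is a thin rod): grip across the width at x = -14 mm.
- thread_lock: small red bottle, 23 mm across, 69 mm tall, standing on the chest top; bystander, origin at its underside
- parts_tray: clear tray of small parts, 80 x 125 x 28 mm, on the chest top; bystander, origin at its underside

How it is judged:
On the way, in this order (a step that is already met when the one before it is completed fails the run):
1. every shock absorber lies in the spares drawer and that drawer is fully shut (x of shock_a in the frame of spares_floor between -0.104 and 0.088 m and y of shock_a in the frame of spares_floor between -0.068 and 0.068 m and z of shock_a in the frame of spares_floor between -0.008 and 0.035 m and x of shock_b in the frame of spares_floor between -0.104 and 0.088 m and y of shock_b in the frame of spares_floor between -0.068 and 0.068 m and z of shock_b in the frame of spares_floor between -0.008 and 0.035 m and value of joint spares_drawer below 0.006 m), for 0.2 s.
2. the battery drawer is pulled open, by at least 90 mm (value of joint battery_drawer above 0.09 m), for 0.2 s.
At the end, for the whole second after the job is handed in: Every shock absorber that was on the bench lies in the spares drawer, every battery pack that was in the dock is in the battery drawer, both drawers are shut to within 6 mm, and all is at rest (all of step 1 and x of pack_0 in the frame of battery_floor between -0.104 and 0.088 m and y of pack_0 in the frame of battery_floor between -0.068 and 0.068 m and z of pack_0 in the frame of battery_floor between -0.008 and 0.045 m and x of pack_1 in the frame of battery_floor between -0.104 and 0.088 m and y of pack_1 in the frame of battery_floor between -0.068 and 0.068 m and z of pack_1 in the frame of battery_floor between -0.008 and 0.045 m and x of pack_2 in the frame of battery_floor between -0.104 and 0.088 m and y of pack_2 in the frame of battery_floor between -0.068 and 0.068 m and z of pack_2 in the frame of battery_floor between -0.008 and 0.045 m and value of joint battery_drawer below 0.006 m and linear speed of each of shock_a, shock_b, pack_0, pack_1, pack_2 below 0.03 m/s); the robot touches nothing.
It fails at once if both drawers are out by more than 20 mm at once (the interlock was forced) (value of joint each of spares_drawer, battery_drawer above 0.02 m).
It fails at once if a thing on top of the chest was knocked over or shoved more than 50 mm (distance of any of thread_lock, parts_tray from where it was at the start of the episode above 0.05 m or angle between any of thread_lock, parts_tray's own z axis and vertical above 0.6 rad).
Of shock_a, shock_b only 1 to 2 are there at a start; the rules pass over those that are not, and their reading is None.
Of pack_0, pack_1, pack_2 only 2 to 3 are there at a start; the rules pass over those that are not, and their reading is None.
At some moment in a run one of shock_a, shock_b may be knocked a few centimetres aside while the robot is not near it.
Once in a run the grip may slacken for a moment while it holds something.
It also fails if it takes over 210 s, if anything falls off the work surface, if the arm or the gripper's body presses on something with over 40 N, if the wrist force passes 120 N, or if a joint passes its speed limit or range.

ROBOT

A 6-joint arm with a two-finger parallel gripper is mounted at the origin on a cart in front of the work surface, level with it; the furniture and walls round the work are solid. World frame = base frame: x ahead of the robot, y to its left, z up, the work surface at z = 0. Lengths are in m, angles in rad, forces in N, time in s.
With the tool pointing down it reaches from about 0.275 to 0.75 m from the base axis. Payload 10.2 kg.
Tool frame: the origin (TCP) lies midway between the tips of the shut fingers; the grasp point (between the pads) lies bot.hold_point_z behind it (bot.hold_point_z is the distance from the TCP to the grasp point, in m); z points along the fingers, y is the line along which they close (so a half turn about z gives the same grasp; the last joint's range is limited). The gripper opens to 85 mm and grips with 20 to 120 N. Pads are 22 mm wide; open, the fingers measure 114 mm over their backs; the gripper's body (76 mm by 85 mm) begins 54 mm behind the grasp point. The pads swing forward as they close: fully open they stand 13 mm farther back than shut.
Start: joints at [0.996, 0.313, 1.498, -0, 1.331, -0.223], TCP at [0.181, 0.493, 0.231] pointing down, gripper open.
Joint ranges: [-2.94, 2.94], [-0.97, 2.17], [0.19, 2.56], [-1.23, 4.37], [0.02, 3.11], [-2.88, 2.88]. Speed limits (rad/s): [2.39, 2.39, 3.01, 3.14, 3.14, 3.14].

INTERFACE

Orientations are given as [roll, pitch, yaw] about the fixed x, y, z axes, in that order (R = Rz(yaw) Ry(pitch) Rx(roll)).
In Python, from rig import monitor, imaging, bot gives the robot as it stands. The module is installed in compiled form; this text tells all that it offers.
- The arm moves only by the shell command python3 -m pendant 'ROWS' [FORCE]. ROWS is JSON, a list of rows, each a list of 5 numbers: the shift along the world's x, y, z in cm, then the turn about the world's z in rad, then the opening in per cent of the stroke, from 0 (shut) to 100 (fully open). A call has 1 to 5 rows; each row is the pose to reach, as a shift and turn from the pose commanded when the call began; what a row does not reach only later rows make up. A row lasts 1/12 s, in which the tool goes at most 41.7 mm and 7.16 degrees, less where a joint would pass 70% of its speed; a pose out of reach is approached as far as the arm can. A call with a gripper value outside its range is refused whole. The fingers move at their own pace and stop on an object; FORCE is the grip in N (left out, the last holds). Time passes only in rows, so rows that repeat a pose let the fingers close. It gives the time, the measured TCP pose, the force, the opening and the grip force at its end, in the units of the state.
- monitor.observe(): the state, without advancing time (a new reading comes with each control period).
- imaging.read_camera(name): name is "side" or "top"; returns a dict with "pixels" (400x640x3 uint8, red, green, blue), "intrinsics" (3x3 intrinsics, pixels), "extrinsics" (4x4, takes a point from camera to world coordinates). Camera axes: x right, y down, z forward; pixel columns grow to the right and rows downward; lengths in m; the calibration is good to about 2 mm. A picture is of the moment at which its call begins. There is no depth.
- bot.finish_job(): hands the job in; it is judged then, once.
The state is a dict: "t": time; "q": joint angles; "qvel": joint speeds; "tau": joint torques, N m; "ee_pos": TCP position; "ee_rot": TCP orientation; "ft_force": force on the tool from outside, world axes, zero at the start; "ft_torque": the same for the moment, N m; "grip_width": finger opening in m; "grip_force": force on a finger pad.
Only numpy, scipy, OpenCV 4.12 (cv2) and the standard library are available. Lean on these libraries where they do the work, as an engineer would, in place of code of your own. Each camera call takes 0.05 s, during which the arm holds its last target. There are 200 camera calls.

## Working session

There is one attempt and no reset: what is moved stays moved. The work goes in short steps, Python scripts to look and compute and a shell command to move; the robot and the scene stay as the last step left them, time stands still between calls to the robot, and variables do not carry over. Pictures are saved under pics/ and viewed, at most 14 in all, crops included, and the job is handed in when it is done.

```bash
mkdir -p pics
cat > h.py <<'E'
import numpy as np, cv2
from rig import monitor, imaging, bot
def cam(n,save=None):
    d=imaging.read_camera(n)
    if save: cv2.imwrite('pics/'+save,cv2.cvtColor(d["pixels"],cv2.COLOR_RGB2BGR))
    return d["pixels"],np.array(d["intrinsics"]),np.array(d["extrinsics"])
def w(K,E,u,v,z):
    r=E[:3,:3]@np.linalg.inv(K)@np.array([u,v,1.]); o=E[:3,3]
    return np.round(o+r*(z-o[2])/r[2],4)
def proj(K,E,p):
    c=np.linalg.inv(E)@np.append(p,1); q=K@c[:3]; return np.round(q[:2]/q[2],1)
E
python3 - <<'E'
from h import *
for n in("top","side"):
    p,K,E=cam(n,n+"0.png"); print(K.tolist(),E.round(3).tolist())
s=monitor.observe(); print(s["t"],s["ee_pos"],s["ee_rot"],s["grip_width"],bot.hold_point_z)
E
```

```text
[[497.98013516799915, 0.0, 322.854443458081], [0.0, 497.98013516799915, 201.5442468425445], [0.0, 0.0, 1.0]] [[0.011, -0.989, 0.146, 0.389], [-1.0, -0.013, -0.013, 0.016], [0.015, -0.146, -0.989, 1.57], [0.0, 0.0, 0.0, 1.0]]
[[401.0956756357421, 0.0, 316.8891818010924], [0.0, 401.0956756357421, 196.8363041035061], [0.0, 0.0, 1.0]] [[-0.363, -0.813, 0.456, 0.091], [-0.932, 0.322, -0.167, 0.199], [-0.011, -0.485, -0.874, 1.075], [0.0, 0.0, 0.0, 1.0]]
0.1 [0.18080074 0.49265849 0.23079227] [-3.14047135e+00 -2.68023446e-04  2.78973809e+00] 0.08548641866216938 0.0187
```

View pics/top0.png

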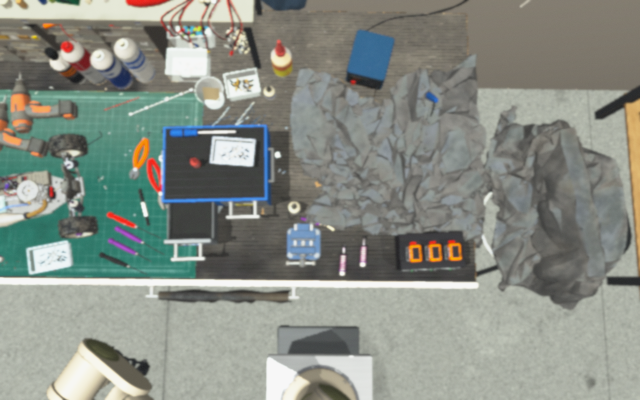

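View pics/side0.png

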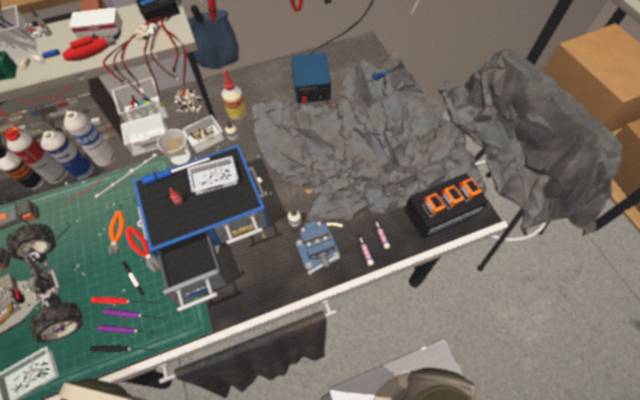

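Run:
```python
import cv2,numpy as np
a=cv2.imread('pics/top0.png')
A=cv2.resize(a[110:290,100:290],None,fx=3,fy=3,interpolation=cv2.INTER_CUBIC)
B=cv2.resize(a[220:290,320:480],None,fx=5,fy=5,interpolation=cv2.INTER_CUBIC)
cv2.imwrite('pics/cA.png',A);cv2.imwrite('pics/cB.png',B)
```

```text
(no output)
```

View pics/cA.png

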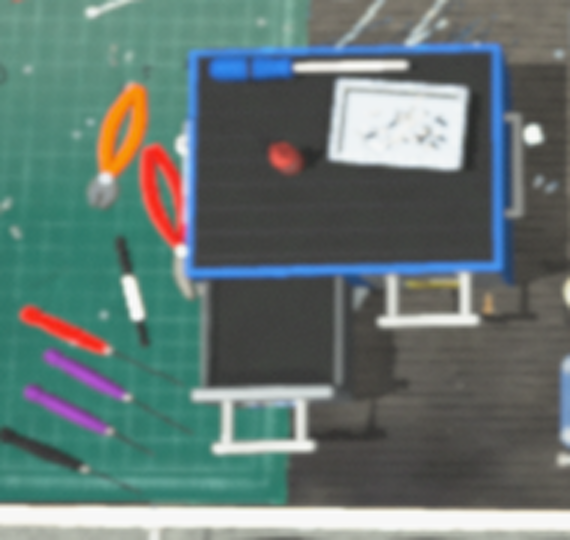

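View pics/cB.png

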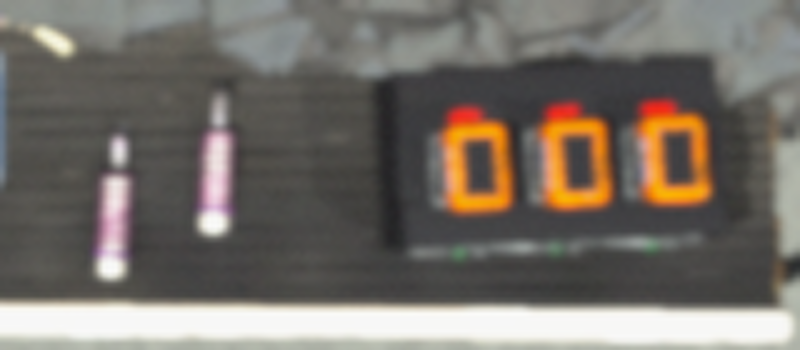

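Run:
```python
from h import *
p,K,E=cam("top")
for n,u,v,z in [("shA thick",342,274,.01),("shA tip",343.8,247.6,.01),("shB thick",362.4,265.5,.01),("shB tip",364,238.4,.01),
("p0",415.6,253.6,.125),("p1",435.6,253.2,.125),("p2",455.2,252,.125),
("cFL",163.3,202,.125),("cFR",268.3,200,.125),("cBL",163.3,125.7,.125),("cBR",266.7,125,.125),
("sH L",171,260,.107),("sH R",205,258.7,.107),("bH L",226.7,217.7,.107),("bH R",259.3,217,.107),("bottle",194,162,.069+.125),("tray c",233,151,.145),
("drawer front panel L",164,241.5,.116),("R",211,241,.116)]:
    print(n,w(K,E,u,v,z))
```

```text
shA thick [ 0.3937 -0.0671  0.01  ]
shA tip [ 0.4755 -0.0723  0.01  ]
shB thick [ 0.4206 -0.1305  0.01  ]
shB tip [ 0.505  -0.1355  0.01  ]
p0 [ 0.4543 -0.2741  0.125 ]
p1 [ 0.4561 -0.3322  0.125 ]
p2 [ 0.4602 -0.3894  0.125 ]
cFL [0.5957 0.4622 0.125 ]
cFR [0.6056 0.1563 0.125 ]
cBL [0.8259 0.4755 0.125 ]
cBR [0.8329 0.1673 0.125 ]
sH L [0.4282 0.4357 0.107 ]
sH R [0.4331 0.3374 0.107 ]
bH L [0.5539 0.2791 0.107 ]
bH R [0.5573 0.1832 0.107 ]
bottle [0.7007 0.3615 0.194 ]
tray c [0.7464 0.2616 0.145 ]
drawer front panel L [0.4811 0.4563 0.116 ]
R [0.4842 0.3203 0.116 ]
```

```bash
R='python3 -m pendant'
$R '[[3,-7,0,0.07,60],[6,-14,0,0.07,60],[6,-14,0,0.07,60],[6,-14,0,0.07,60],[6,-14,0,0.07,60]]' 30
$R '[[3,-7,0,0.07,60],[6,-14,0,0.07,60],[6,-14,0,0.07,60],[6,-14,0,0.07,60],[6,-14,0,0.07,60]]'
$R '[[3,-7,0,0.07,60],[6,-14,0,0.07,60],[6,-14,0,0.07,60],[6,-14,0,0.07,60],[6,-14,0,0.07,60]]'
$R '[[3,-7,-6,0.08,60],[6,-14,-12,0.08,60],[6,-14,-12,0.08,60],[6,-14,-12,0.08,60],[6,-14,-12,0.08,60]]'
python3 -c "
from h import *
cam('side','s1.png')
a=cv2.imread('pics/s1.png');cv2.imwrite('pics/s1c.png',cv2.resize(a[150:310,220:500],None,fx=2.8,fy=2.8,interpolation=cv2.INTER_CUBIC))"
```

```text
t: 0.57
ee_pos: [0.2421, 0.3497, 0.2313]
ee_rot: [-3.141, 0.001, 2.856]
ft_force: [-0.5, 0.0, 0.0]
grip_width: 0.0514
grip_force: 0.0
t: 0.98
ee_pos: [0.3024, 0.2101, 0.2313]
ee_rot: [-3.141, 0.001, 2.925]
ft_force: [-0.6, 0.1, -0.4]
grip_width: 0.0516
grip_force: 0.0
t: 1.4
ee_pos: [0.3626, 0.07, 0.2312]
ee_rot: [-3.141, 0.0, 2.995]
ft_force: [-0.6, 1.1, -0.7]
grip_width: 0.0516
grip_force: 0.0
t: 1.82
ee_pos: [0.4213, -0.0679, 0.1091]
ee_rot: [3.141, -0.002, 3.079]
ft_force: [0.9, 0.5, -0.4]
grip_width: 0.0513
grip_force: 0.0
```

View pics/s1c.png

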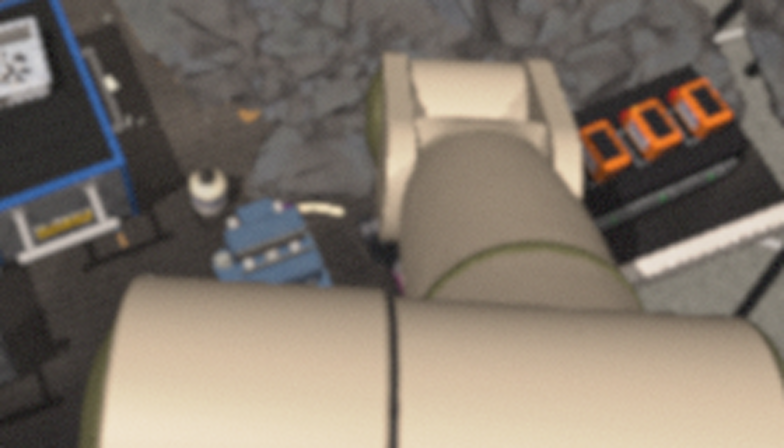

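The arm hides the shock; the blue chest and dock are unchanged. Descend and judge by finger width.

```bash
R='python3 -m pendant'
$R '[[0,-0.1,-4,0,60],[0,-0.1,-8,0,60],[0,-0.1,-10.3,0,60],[0,-0.1,-10.3,0,60],[0,-0.1,-10.3,0,60]]' 30
$R '[[0,0,0,0,0],[0,0,0,0,0],[0,0,0,0,0],[0,0,0,0,0],[0,0,0,0,0]]'
$R '[[0,0,0,0,0],[0,0,4,0,0],[0,0,8,0,0],[0,0,12,0,0],[0,0,12,0,0]]'
```

```text
t: 2.28
ee_pos: [0.4209, -0.0671, 0.0082]
ee_rot: [3.141, -0.002, 3.081]
ft_force: [0.6, -0.1, 0.1]
grip_width: 0.0513
grip_force: 0.0
t: 2.7
ee_pos: [0.422, -0.0683, 0.0099]
ee_rot: [-3.141, 0.003, 3.08]
ft_force: [-1.1, 2.1, 8.5]
grip_width: 0.0201
grip_force: 30.1
t: 3.12
ee_pos: [0.4241, -0.0693, 0.1357]
ee_rot: [-3.137, 0.013, 3.08]
ft_force: [0.7, -1.3, -0.4]
grip_width: 0.02
grip_force: 29.8
```

```bash
R='python3 -m pendant'
$R '[[0,0,4,0,0],[1,4,5,0,0],[2,8,5,0.04,0],[3,12,5,0.04,0],[3,16,5,0.04,0]]' 
$R '[[1,4,0,0,0],[2,8,0,0,0],[3,12,0,0.03,0],[4,16,0,0.03,0],[4,16,0,0.03,0]]' 
$R '[[1,4,0,0,0],[2,8,0,0,0],[3,12,0,0.03,0],[3.4,16.5,0,0.03,0],[3.4,16.5,0,0.03,0]]' 
python3 -c "
from h import *
print(monitor.observe()['ee_pos'])
cam('top','t2.png')
a=cv2.imread('pics/t2.png');cv2.imwrite('pics/t2c.png',cv2.resize(a[110:290,140:390],None,fx=3,fy=3,interpolation=cv2.INTER_CUBIC))"
```

```text
t: 3.53
ee_pos: [0.452, 0.0937, 0.1798]
ee_rot: [3.142, 0.004, 3.119]
ft_force: [-0.3, 0.2, 0.2]
grip_width: 0.0202
grip_force: 29.8
t: 3.95
ee_pos: [0.4911, 0.2575, 0.1791]
ee_rot: [3.139, 0.002, -3.128]
ft_force: [0.7, -0.3, 0.1]
grip_width: 0.02
grip_force: 29.8
t: 4.37
ee_pos: [0.5239, 0.4222, 0.1783]
ee_rot: [3.14, 0.001, -3.099]
ft_force: [-1.7, 0.3, -0.3]
grip_width: 0.0201
grip_force: 29.9
[0.52387505 0.42218099 0.17826007]
```

View pics/t2c.png

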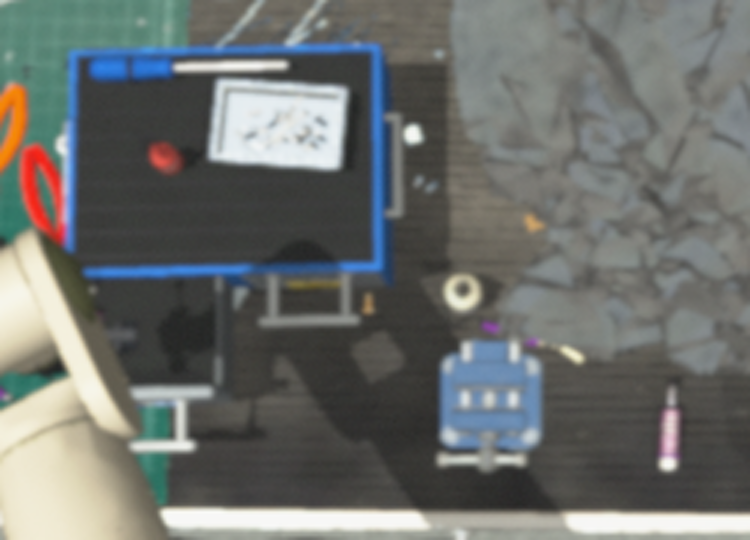

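Shock A is gripped over the drawer; shock B is unmoved at about (363,265). Lower and release.

```bash
R='python3 -m pendant'
$R '[[0.4,-0.6,0,0,0],[0.4,-0.6,-4,0,0],[0.4,-0.6,-8,0,0],[0.4,-0.6,-9.5,0,0],[0.4,-0.6,-9.5,0,0]]' 
$R '[[0,0,0,0,0],[0,0,-0.3,0,0],[0,0,-0.3,0,36],[0,0,-0.3,0,36],[0,0,-0.3,0,36]]' 
$R '[[0,0,2,0,36],[0,0,6,0,36],[0,0,10,0,36],[0,0,10,0,36]]'
```

```text
t: 4.83
ee_pos: [0.5282, 0.408, 0.0807]
ee_rot: [-3.139, -0.005, -3.106]
ft_force: [-0.3, 0.6, -0.4]
grip_width: 0.0196
grip_force: 30.5
t: 5.25
ee_pos: [0.5292, 0.4109, 0.0813]
ee_rot: [3.141, 0.001, -3.103]
ft_force: [-0.7, -0.8, -0.7]
grip_width: 0.0308
grip_force: 0.0
t: 5.58
ee_pos: [0.5313, 0.4123, 0.1898]
ee_rot: [3.135, 0.013, -3.103]
ft_force: [0.9, 0.2, 0.4]
grip_width: 0.0307
grip_force: 0.0
```

```bash
R='python3 -m pendant'
$R '[[-1,-4,0,0,60],[-2,-8,0,0,60],[-3,-12,0,0,60],[-3.5,-16,0,-0.05,60],[-3.5,-18,0,-0.05,60]]' 
$R '[[-1,-4,0,0,60],[-1,-8,0,0,60],[-2,-12,0,0,60],[-2.5,-16,0,-0.05,60],[-2.5,-18,0,-0.05,60]]' 
$R '[[-1,-4,0,0,60],[-1,-8,0,0,60],[-2,-12,0,0,60],[-2.2,-16,0,0,60],[-2.2,-18,0,0,60]]' 
$R '[[0,0,0,0,60],[0,0,-4,0,60],[0,0,-8,0,60],[0,0,-8,0,60],[0,0,-8,0,60]]'
```

```text
t: 6.0
ee_pos: [0.4929, 0.2278, 0.1809]
ee_rot: [-3.141, 0.001, 3.126]
ft_force: [-1.0, 0.2, 0.1]
grip_width: 0.0507
grip_force: 0.0
t: 6.42
ee_pos: [0.4681, 0.0477, 0.1808]
ee_rot: [-3.141, 0.001, 3.076]
ft_force: [0.6, 0.4, 0.5]
grip_width: 0.0509
grip_force: 0.0
t: 6.83
ee_pos: [0.4464, -0.1328, 0.1809]
ee_rot: [-3.14, 0.001, 3.077]
ft_force: [0.7, 1.4, -0.1]
grip_width: 0.0511
grip_force: 0.0
t: 7.25
ee_pos: [0.4466, -0.1284, 0.1003]
ee_rot: [3.14, -0.002, 3.08]
ft_force: [-0.9, -0.4, 0.7]
grip_width: 0.0513
grip_force: 0.0
```

```bash
R='python3 -m pendant'
$R '[[0.2,-0.2,-4,0,60],[0.2,-0.2,-8,0,60],[0.2,-0.2,-9.2,0,60],[0.2,-0.2,-9.2,0,60],[0.2,-0.2,-9.2,0,60]]' 30
$R '[[0,0,0,0,0],[0,0,0,0,0],[0,0,0,0,0],[0,0,0,0,0],[0,0,0,0,0]]'
$R '[[0,0,0,0,0],[0,0,4,0,0],[0,0,8,0,0],[0,0,12,0,0],[0,0,12,0,0]]'
```

```text
t: 7.67
ee_pos: [0.4504, -0.1316, 0.0104]
ee_rot: [-3.14, 0.003, 3.08]
ft_force: [0.4, -0.3, 0.3]
grip_width: 0.0512
grip_force: 0.0
t: 8.08
ee_pos: [0.45, -0.1316, 0.0102]
ee_rot: [-3.14, 0.003, 3.08]
ft_force: [-1.7, 1.1, 11.0]
grip_width: 0.02
grip_force: 30.0
t: 8.5
ee_pos: [0.452, -0.1327, 0.136]
ee_rot: [-3.135, 0.012, 3.08]
ft_force: [0.1, -1.1, 0.1]
grip_width: 0.0203
grip_force: 30.1
```

```bash
R='python3 -m pendant'
$R '[[0,0,4,0,0],[1,4,5,0,0],[2,8,5,0.04,0],[3,12,5,0.04,0],[3,16,5,0.04,0]]' 
$R '[[1,4,0,0,0],[2,8,0,0,0],[2.5,12,0,0.03,0],[2.5,16,0,0.03,0],[2.5,17,0,0.03,0]]' 
$R '[[1,4,0,0,0],[2,8,0,0,0],[2.5,12,0,0.03,0],[2.5,15.9,0,0.03,0],[2.5,15.9,0,0.03,0]]'
$R '[[0,0,0,0,0],[0,0,0,0,0]]'
```

```text
t: 8.92
ee_pos: [0.4799, 0.0306, 0.1796]
ee_rot: [-3.141, 0.003, 3.119]
ft_force: [0.9, -0.0, -0.4]
grip_width: 0.0199
grip_force: 30.1
t: 9.33
ee_pos: [0.5033, 0.2036, 0.1791]
ee_rot: [3.14, 0.001, -3.129]
ft_force: [-0.0, 0.1, -0.4]
grip_width: 0.0199
grip_force: 30.0
t: 9.75
ee_pos: [0.5277, 0.3633, 0.1785]
ee_rot: [3.14, 0.001, -3.098]
ft_force: [-1.0, 0.1, -0.2]
grip_width: 0.0201
grip_force: 30.1
t: 9.92
ee_pos: [0.529, 0.3572, 0.1787]
ee_rot: [-3.141, 0.0, -3.104]
ft_force: [0.1, 0.1, -0.2]
grip_width: 0.0199
grip_force: 30.1
```

```bash
R='python3 -m pendant'
$R '[[0.1,0.1,-4,0,0],[0.1,0.1,-8,0,0],[0.1,0.1,-9.8,0,0],[0.1,0.1,-9.8,0,0],[0.1,0.1,-9.8,0,0]]' 
$R '[[0,0,0,0,0],[0,0,-0.2,0,0],[0,0,-0.2,0,36],[0,0,-0.2,0,36],[0,0,-0.2,0,36]]' 
$R '[[0,0,2,0,36],[0,0,6,0,36],[0,0,10,0,36],[0,0,10,0,36]]'
$R '[[-4,0,0,0,60],[-8,0,0,0,60],[-12,0,0,0,60],[-16,-3,0,0,60],[-18,-5,0,0,60]]'
python3 -c "
from h import *
cam('top','t3.png')
a=cv2.imread('pics/t3.png');cv2.imwrite('pics/t3c.png',cv2.resize(a[150:290,140:290],None,fx=4,fy=4,interpolation=cv2.INTER_CUBIC))"
```

```text
t: 10.33
ee_pos: [0.5303, 0.3572, 0.0803]
ee_rot: [-3.141, -0.001, -3.105]
ft_force: [-0.8, 0.1, -0.6]
grip_width: 0.0198
grip_force: 33.3
t: 10.75
ee_pos: [0.53, 0.3588, 0.0786]
ee_rot: [3.141, 0.0, -3.103]
ft_force: [-0.5, 0.1, 0.7]
grip_width: 0.031
grip_force: 0.0
t: 11.08
ee_pos: [0.5325, 0.3601, 0.1871]
ee_rot: [3.137, 0.013, -3.103]
ft_force: [0.6, 0.7, 0.4]
grip_width: 0.0306
grip_force: 0.0
t: 11.5
ee_pos: [0.3471, 0.3086, 0.178]
ee_rot: [3.142, -0.0, -3.101]
ft_force: [0.4, -0.4, 0.2]
grip_width: 0.0513
grip_force: 0.0
```

View pics/t3c.png

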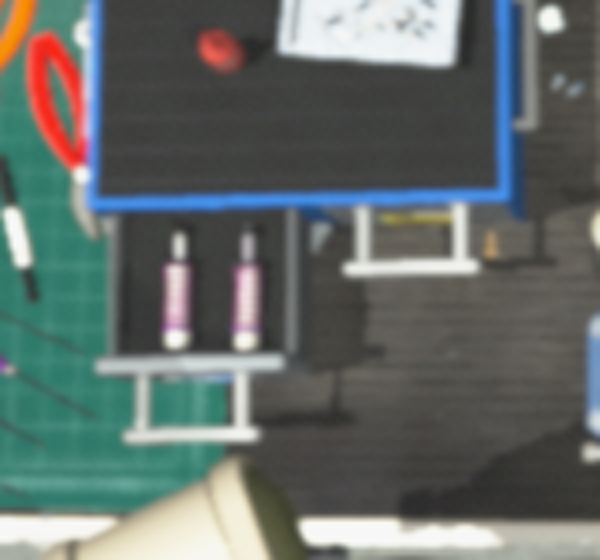

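Both shocks lie in the drawer, bodies at crop (177,300) and (247,300). Now push on the handle bar with closed fingers.

```bash
R='python3 -m pendant'
$R '[[2,4,0,0,0],[4,7.8,0,0,0],[4,7.8,-4,0,0],[4,7.8,-8,0,0],[4,7.8,-9,0,0]]' 
$R '[[0,0,0,0,0],[1,0,0,0,0],[2,0.1,0,0,0],[3,0.1,0,0,0],[4,0.2,0,0,0]]' 
$R '[[1,0,0,0,0],[2,0.1,0,0,0],[3,0.1,0,0,0],[4,0.2,0,0,0],[5,0.2,0,0,0]]' 
$R '[[1,0,0,0,0],[2,0.1,0,0,0],[3,0.1,0,0,0],[4,0.2,0,0,0],[4,0.2,0,0,0]]'
```

```text
t: 11.97
ee_pos: [0.3877, 0.3857, 0.083]
ee_rot: [-3.137, -0.007, -3.103]
ft_force: [-1.1, -0.6, -1.2]
grip_width: -0.0003
grip_force: 0.0
t: 12.38
ee_pos: [0.4316, 0.389, 0.0908]
ee_rot: [3.14, 0.002, -3.104]
ft_force: [-3.1, -0.5, 1.3]
grip_width: -0.0001
grip_force: 1.2
t: 12.8
ee_pos: [0.4813, 0.391, 0.0898]
ee_rot: [3.141, 0.001, -3.104]
ft_force: [-2.1, 2.2, 0.9]
grip_width: -0.0002
grip_force: 1.2
t: 13.22
ee_pos: [0.5223, 0.3925, 0.0895]
ee_rot: [3.141, 0.003, -3.105]
ft_force: [0.5, -0.3, 0.4]
grip_width: -0.0
grip_force: 0.0
```

```bash
R='python3 -m pendant'
$R '[[0.5,0,0,0,0],[1,0,0,0,0],[1.2,0,0,0,0],[1.2,0,0,0,0]]' 
$R '[[0.3,0,0,0,0],[0.6,0,0,0,0],[0.6,0,0,0,0]]' 
python3 -c "
from h import *
p,K,E=cam('top','t4.png')
a=cv2.imread('pics/t4.png');cv2.imwrite('pics/t4c.png',cv2.resize(a[150:290,140:290],None,fx=4,fy=4,interpolation=cv2.INTER_CUBIC))"
```

```text
t: 13.55
ee_pos: [0.5324, 0.3928, 0.0886]
ee_rot: [3.141, 0.001, -3.104]
ft_force: [0.7, 0.1, 0.4]
grip_width: 0.0003
grip_force: 0.0
t: 13.8
ee_pos: [0.5385, 0.3928, 0.0883]
ee_rot: [3.142, 0.001, -3.103]
ft_force: [-0.9, 0.3, 0.1]
grip_width: -0.0004
grip_force: 0.0
```

View pics/t4c.png

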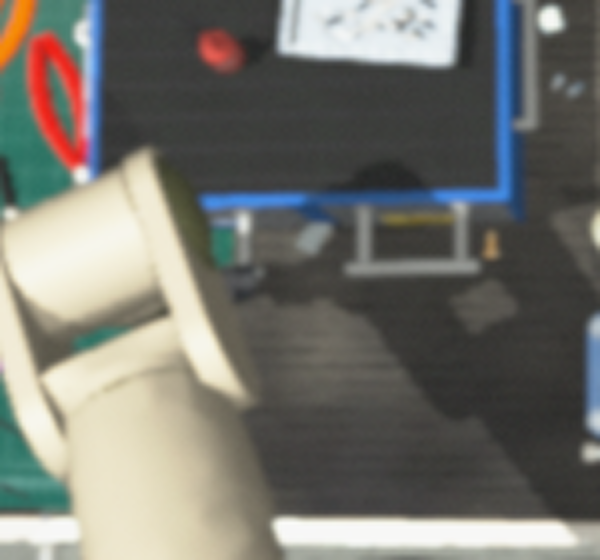

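```bash
R='python3 -m pendant'
$R '[[0.3,0,0,0,0],[0.5,0,0,0,0],[0.5,0,0,0,0]]' 
$R '[[0.3,0,0,0,0],[0.5,0,0,0,0],[0.5,0,0,0,0]]'
```

```text
t: 14.1
ee_pos: [0.5399, 0.393, 0.0882]
ee_rot: [-3.14, -0.008, -3.102]
ft_force: [-17.6, -3.0, 8.6]
grip_width: 0.0002
grip_force: 8.9
t: 14.35
ee_pos: [0.5402, 0.393, 0.0881]
ee_rot: [-3.137, -0.02, -3.101]
ft_force: [-42.9, -9.0, 21.3]
grip_width: 0.0002
grip_force: 21.9
```

```bash
R='python3 -m pendant'
$R '[[-2,0,0,0,0],[-5,0,0,0,0],[-5,0,3,0,0],[-5,0,7,0,0],[-5,0,10,0,0]]' 
python3 -c "
from h import *
s=monitor.observe();print(s['q'],s['ee_rot'])"
```

```text
t: 14.77
ee_pos: [0.4978, 0.393, 0.191]
ee_rot: [3.141, 0.002, -3.103]
ft_force: [1.8, 0.3, 0.8]
grip_width: -0.0001
grip_force: 0.0
[ 4.83946466e-01  5.85117963e-01  1.19533687e+00 -2.11134969e-04
  1.35954702e+00 -1.12549532e+00] [ 3.14109382e+00  1.52461050e-03 -3.10290347e+00]
```

```bash
R='python3 -m pendant'
$R '[[1,-2,0,-0.12,42],[2,-4,0,-0.24,42],[2,-6,0,-0.36,42],[2,-6,0,-0.48,42],[2,-6,0,-0.6,42]]' 
$R '[[1,-2,0,-0.12,42],[2,-4,0,-0.24,42],[2,-6,0,-0.36,42],[2,-6,0,-0.48,42],[2,-6,0,-0.6,42]]' 
$R '[[1,-2,0,-0.12,42],[1.8,-4.2,0,-0.24,42],[1.8,-4.2,-2,-0.37,42],[1.8,-4.2,-3,-0.37,42],[1.8,-4.2,-3,-0.37,42]]' 
$R '[[0,0,0,0,42],[0,0,0,0,42]]' 
python3 -c "
from h import *
p,K,E=cam('side','s5.png')
a=cv2.imread('pics/s5.png');cv2.imwrite('pics/s5c.png',cv2.resize(a[140:320,120:320],None,fx=3,fy=3,interpolation=cv2.INTER_CUBIC))"
```

```text
t: 15.18
ee_pos: [0.5185, 0.3318, 0.1885]
ee_rot: [3.141, 0.0, 2.572]
ft_force: [-0.3, 0.7, -0.6]
grip_width: 0.0357
grip_force: 0.0
t: 15.6
ee_pos: [0.5384, 0.2717, 0.1885]
ee_rot: [3.141, 0.0, 1.972]
ft_force: [0.0, -0.6, -0.5]
grip_width: 0.0358
grip_force: 0.0
t: 16.02
ee_pos: [0.5549, 0.2306, 0.1559]
ee_rot: [-3.137, 0.001, 1.613]
ft_force: [-0.7, 0.0, -1.3]
grip_width: 0.0356
grip_force: 0.0
t: 16.18
ee_pos: [0.556, 0.2315, 0.159]
ee_rot: [3.141, -0.0, 1.613]
ft_force: [-0.9, 0.2, 0.5]
grip_width: 0.0358
grip_force: 0.0
```

View pics/s5c.png

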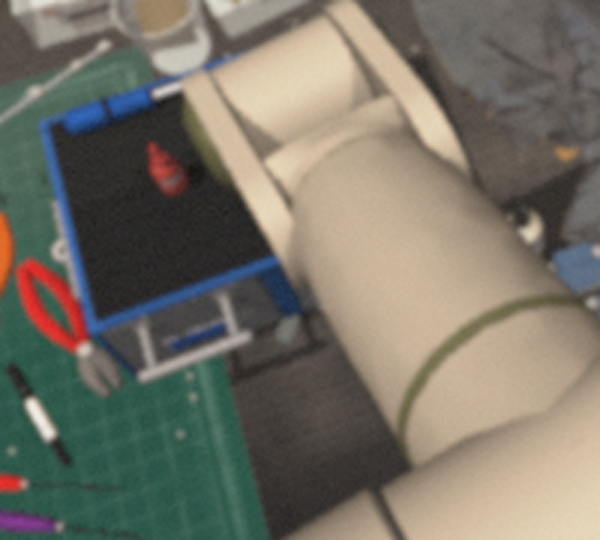

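The spares drawer is flush. Now descend on the battery handle and pull.

```bash
R='python3 -m pendant'
$R '[[0,0,-3,0,42],[0,0,-6,0,42],[0,0,-7.5,0,42],[0,0,-7.5,0,42]]' 40
$R '[[0,0,0,0,0],[0,0,0,0,0],[0,0,0,0,0],[0,0,0,0,0]]'
$R '[[-1,0,0,0,0],[-2,-0.1,0,0,0],[-3,-0.1,0,0,0],[-4,-0.2,0,0,0],[-5,-0.2,0,0,0]]'
```

```text
t: 16.57
ee_pos: [0.5543, 0.2308, 0.0805]
ee_rot: [-3.136, 0.001, 1.612]
ft_force: [0.0, -0.9, -1.0]
grip_width: 0.0359
grip_force: 0.0
t: 16.9
ee_pos: [0.5571, 0.2312, 0.0853]
ee_rot: [3.138, -0.001, 1.61]
ft_force: [1.7, 1.5, 5.8]
grip_width: 0.0085
grip_force: 39.2
t: 17.32
ee_pos: [0.5068, 0.2295, 0.0853]
ee_rot: [3.137, -0.002, 1.61]
ft_force: [3.3, 0.7, 5.8]
grip_width: 0.0088
grip_force: 39.8
```

```bash
R='python3 -m pendant'
$R '[[-1,0,0,0,0],[-2,-0.1,0,0,0],[-3,-0.1,0,0,0],[-4,-0.2,0,0,0],[-5,-0.2,0,0,0]]'
$R '[[-1,0,0,0,0],[-2,-0.1,0,0,0],[-3,-0.1,0,0,0],[-3.2,-0.1,0,0,0],[-3.2,-0.1,0,0,0]]'
$R '[[0,0,0,0,42],[0,0,0,0,42],[0,0,0,0,42],[0,0,4,0,42],[0,0,8,0,42]]'
python3 -c "
from h import *
p,K,E=cam('top','t6.png')
a=cv2.imread('pics/t6.png');cv2.imwrite('pics/t6c.png',cv2.resize(a[140:290,160:480],None,fx=2.5,fy=2.5,interpolation=cv2.INTER_CUBIC))"
```

```text
t: 17.73
ee_pos: [0.4569, 0.2278, 0.0852]
ee_rot: [3.136, -0.002, 1.61]
ft_force: [1.8, 2.7, 7.5]
grip_width: 0.0082
grip_force: 39.8
t: 18.15
ee_pos: [0.4244, 0.2266, 0.0852]
ee_rot: [3.138, -0.002, 1.61]
ft_force: [-0.9, 3.7, 8.6]
grip_width: 0.0083
grip_force: 40.2
t: 18.57
ee_pos: [0.4227, 0.2254, 0.1629]
ee_rot: [-3.136, 0.001, 1.61]
ft_force: [0.8, 1.3, 0.9]
grip_width: 0.0357
grip_force: 0.0
```

View pics/t6c.png

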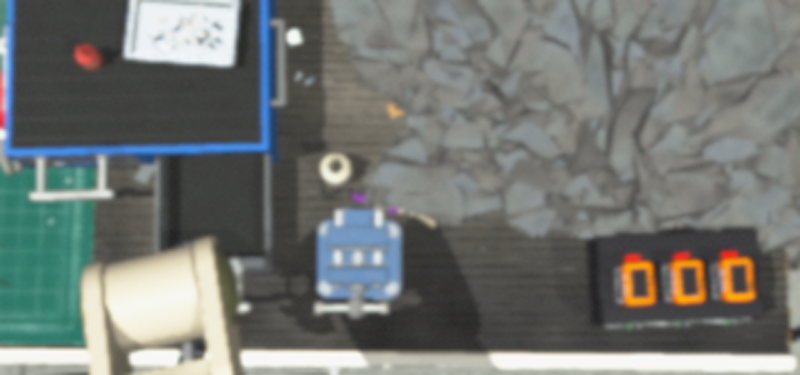

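The battery drawer is out about 131 mm, chest top items unmoved, dock with three packs. Now move above pack_0.

```bash
R='python3 -m pendant'
$R '[[0,0,3,0,0],[0.5,-4,3,0,0],[1,-8,3,0,0],[1,-12,3,0,0],[1,-16,3,0,0]]'
$R '[[0,-4,0,0,0],[0.5,-8,0,0,0],[1,-12,0,0,0],[1,-16,0,0,0],[1,-17,0,0,0]]'
$R '[[0,-4,0,0,0],[0.5,-8,0,0,0],[1,-12,0,0,0],[1,-16,0,0.01,0],[1,-16.8,0,0.01,0]]'
$R '[[0,-0.1,0,0,0],[0,-0.1,-2,0,0],[0,-0.1,-4.5,0,0],[0,-0.1,-4.5,0,0],[0,-0.1,-4.5,0,0]]'
```

```text
t: 19.03
ee_pos: [0.4336, 0.0642, 0.1934]
ee_rot: [3.141, 0.0, 1.611]
ft_force: [0.8, 0.0, -0.3]
grip_width: -0.0002
grip_force: 0.0
t: 19.45
ee_pos: [0.4438, -0.1088, 0.1932]
ee_rot: [-3.142, 0.001, 1.606]
ft_force: [-0.7, 1.2, -0.2]
grip_width: -0.0002
grip_force: 0.0
t: 19.87
ee_pos: [0.4534, -0.2769, 0.1928]
ee_rot: [-3.141, 0.001, 1.617]
ft_force: [0.6, 0.7, -1.0]
grip_width: 0.0001
grip_force: 0.0
t: 20.28
ee_pos: [0.4538, -0.2716, 0.1482]
ee_rot: [-3.14, -0.002, 1.621]
ft_force: [0.6, -0.8, 0.2]
grip_width: 0.0003
grip_force: 0.0
```

```bash
R='python3 -m pendant'
$R '[[0,-0.2,-1,0,0],[0,-0.2,-2,0,0],[0,-0.2,-2.6,0,0],[0,-0.2,-3,0,0],[0,-0.2,-3.2,0,0]]'
$R '[[0,0,0,0,0],[0,0,0,0,0]]'
```

```text
t: 20.7
ee_pos: [0.4542, -0.2754, 0.1165]
ee_rot: [3.141, 0.001, 1.62]
ft_force: [-0.3, 0.4, 5.8]
grip_width: -0.0004
grip_force: 3.0
t: 20.87
ee_pos: [0.4542, -0.2754, 0.1168]
ee_rot: [3.141, 0.001, 1.62]
ft_force: [-0.5, 0.5, 6.6]
grip_width: -0.0001
grip_force: 3.1
```

```bash
R='python3 -m pendant'
$R '[[0,0,-0.15,0,0],[0,0,-0.2,0,0],[0,0,-0.2,0,0]]'
$R '[[0,0,2,0,0],[0,0,4,0,0],[0,0,6,0,0],[0,0,7,0,0],[0,0,7,0,0]]'
python3 -c "
from h import *
p,K,E=cam('top','t7.png')
p,K,E=cam('side','s7.png')
a=cv2.imread('pics/t7.png');b=cv2.imread('pics/s7.png')
cv2.imwrite('pics/s7c.png',np.vstack([cv2.resize(a[215:290,370:490],None,fx=4,fy=4),cv2.resize(b[160:230,390:510],None,fx=4,fy=4)]))"
```

```text
t: 21.12
ee_pos: [0.4542, -0.2754, 0.1151]
ee_rot: [3.141, 0.001, 1.62]
ft_force: [-1.3, 0.6, 7.8]
grip_width: 0.0
grip_force: 3.6
t: 21.53
ee_pos: [0.4546, -0.2757, 0.1861]
ee_rot: [3.139, 0.003, 1.62]
ft_force: [0.1, -0.5, -0.3]
grip_width: 0.0002
grip_force: 0.0
```

View pics/s7c.png

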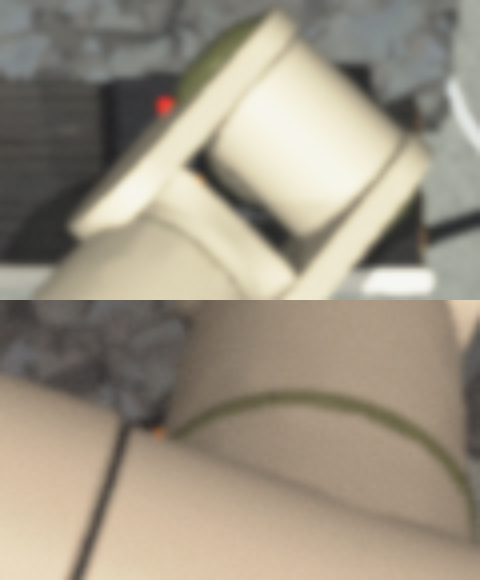

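View is blocked by the arm. Grip pack_0 and feel whether it is loose.

```bash
R='python3 -m pendant'
$R '[[0,0,0,0,78],[0,0,0,0,78],[0,0,0,0,78],[0,0,0,0,78],[0,0,0,0,78]]' 50
$R '[[0,0,-2,0,78],[0,0,-4,0,78],[0,0,-6,0,78],[0,0,-7.4,0,78],[0,0,-7.4,0,78]]'
$R '[[0,0,0,0,0],[0,0,0,0,0],[0,0,0,0,0],[0,0,0,0,0]]'
$R '[[0,0,0.5,0,0],[0,0,1,0,0],[0,0,1,0,0]]'
```

```text
t: 22.05
ee_pos: [0.4539, -0.2751, 0.184]
ee_rot: [-3.141, -0.0, 1.62]
ft_force: [0.6, -0.3, 0.2]
grip_width: 0.0607
grip_force: 0.0
t: 22.47
ee_pos: [0.4528, -0.2742, 0.1076]
ee_rot: [-3.138, -0.004, 1.62]
ft_force: [-0.1, 0.5, -0.0]
grip_width: 0.0664
grip_force: 0.0
t: 22.8
ee_pos: [0.4543, -0.2755, 0.1113]
ee_rot: [3.14, 0.001, 1.62]
ft_force: [0.2, 0.1, 2.3]
grip_width: 0.0474
grip_force: 52.8
t: 23.05
ee_pos: [0.4543, -0.2755, 0.1216]
ee_rot: [3.14, 0.001, 1.62]
ft_force: [0.9, 0.2, -1.1]
grip_width: 0.0476
grip_force: 52.7
```

```bash
R='python3 -m pendant'
$R '[[0,0,4,0,0],[0,0,8,0,0],[0.5,4,8,0,0],[1,8,8,0,0],[1,11,8,0,0]]'
$R '[[0.5,4,0,0,0],[1,8,0,0,0],[2,12,0,0,0],[2.5,16,0,0,0],[2.5,17,0,0,0]]'
$R '[[1,4,0,0,0],[2,8,0,0,0],[3,12,0,0,0],[3,16,0,-0.01,0],[3,17,0,-0.01,0]]'
$R '[[1,4,0,0,0],[2,8,0,0,0],[2,9.9,0,0,0],[2,9.9,0,0,0],[2,9.9,0,0,0]]'
```

```text
t: 23.47
ee_pos: [0.464, -0.163, 0.2009]
ee_rot: [3.141, 0.0, 1.62]
ft_force: [0.8, 0.4, -1.8]
grip_width: 0.0478
grip_force: 53.2
t: 23.88
ee_pos: [0.4889, 0.0094, 0.2006]
ee_rot: [3.141, -0.001, 1.624]
ft_force: [0.4, 0.4, -1.5]
grip_width: 0.0478
grip_force: 53.2
t: 24.3
ee_pos: [0.5184, 0.1793, 0.2001]
ee_rot: [-3.141, -0.001, 1.613]
ft_force: [0.8, 1.4, -1.5]
grip_width: 0.0481
grip_force: 53.3
t: 24.72
ee_pos: [0.5388, 0.274, 0.1999]
ee_rot: [-3.141, 0.001, 1.611]
ft_force: [-0.2, 0.1, -0.7]
grip_width: 0.0477
grip_force: 53.3
```

```bash
R='python3 -m pendant'
$R '[[0,0,-3,0,0],[0,0,-6,0,0],[0,0,-9,0,0],[0,0,-11,0,0],[0,0,-11,0,0]]'
$R '[[0,0,-1,0,0],[0,0,-2,0,0],[0,0,-2.5,0,0],[0,0,-2.5,0,0]]'
$R '[[0,0,0,0,68],[0,0,0,0,68],[0,0,0,0,68]]'
$R '[[0,0,2,0,68],[0,0,5,0,68],[0,0,9,0,68],[0,0,13,0,68],[0,0,13.5,0,68]]'
```

```text
t: 25.13
ee_pos: [0.537, 0.2716, 0.0862]
ee_rot: [-3.134, 0.002, 1.608]
ft_force: [-0.9, -0.1, -1.6]
grip_width: 0.0477
grip_force: 53.2
t: 25.47
ee_pos: [0.5389, 0.2736, 0.0649]
ee_rot: [-3.141, 0.0, 1.61]
ft_force: [0.2, 0.1, -1.8]
grip_width: 0.0477
grip_force: 53.4
t: 25.72
ee_pos: [0.5394, 0.274, 0.0662]
ee_rot: [3.14, -0.0, 1.61]
ft_force: [0.6, -0.6, -0.3]
grip_width: 0.0581
grip_force: 0.0
t: 26.13
ee_pos: [0.5412, 0.2747, 0.2085]
ee_rot: [3.129, -0.003, 1.61]
ft_force: [0.6, 0.6, 0.6]
grip_width: 0.0584
grip_force: 0.0
```

```bash
R='python3 -m pendant'
$R '[[-1,-4,0,0,0],[-2,-8,0,0,0],[-3,-12,0,0,0],[-3,-16,0,0,0],[-3,-17,0,0,0]]'
$R '[[-1,-4,0,0,0],[-2,-8,0,0,0],[-3,-12,0,0,0],[-3,-16,0,0,0],[-3,-17,0,0,0]]'
$R '[[-1,-4,0,0,0],[-1.5,-8,0,0,0],[-1.5,-12,0,0,0],[-1.5,-16,0,0,0],[-1.5,-17,0,0.01,0]]'
$R '[[0,-4,0,0,0],[-0.7,-8,0,0,0],[-0.7,-9.6,-2,0,0],[-0.7,-9.6,-5,0,0],[-0.7,-9.6,-5,0,0]]'
$R '[[0,0,0,0,0],[0,0,0,0,0]]'
```

```text
t: 26.55
ee_pos: [0.5087, 0.0997, 0.201]
ee_rot: [3.14, 0.001, 1.607]
ft_force: [0.3, -0.8, 0.3]
grip_width: 0.0001
grip_force: 0.0
t: 26.97
ee_pos: [0.4788, -0.0704, 0.2008]
ee_rot: [3.14, 0.002, 1.606]
ft_force: [0.4, 0.1, -0.6]
grip_width: 0.0001
grip_force: 0.0
t: 27.38
ee_pos: [0.4638, -0.2407, 0.2004]
ee_rot: [3.141, 0.002, 1.616]
ft_force: [0.1, 0.3, 0.3]
grip_width: -0.0
grip_force: 0.0
t: 27.8
ee_pos: [0.4554, -0.3311, 0.1455]
ee_rot: [-3.137, -0.006, 1.618]
ft_force: [0.3, 0.5, -1.0]
grip_width: -0.0001
grip_force: 0.0
t: 27.97
ee_pos: [0.4578, -0.3319, 0.152]
ee_rot: [3.14, 0.001, 1.621]
ft_force: [0.6, -0.4, -0.7]
grip_width: -0.0002
grip_force: 0.0
```

Run:
```python
from h import *
p,K,E=cam("top","t8.png")
a=cv2.imread('pics/t8.png')
cv2.imwrite('pics/t8c.png',cv2.resize(a[150:290,160:490],None,fx=2.4,fy=2.4,interpolation=cv2.INTER_CUBIC))
```

```text
(no output)
```

View pics/t8c.png

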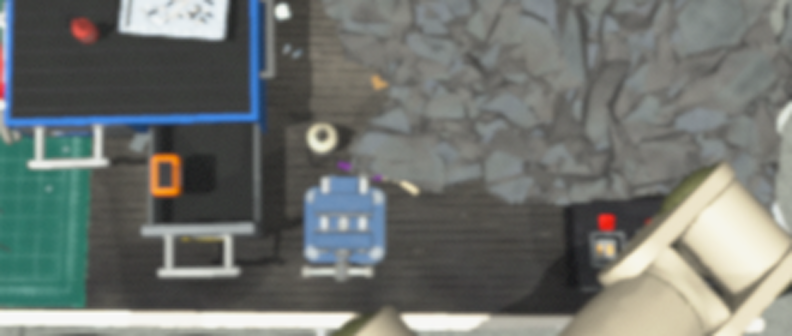

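Pack_0 stands in the drawer's left slot at crop (165,175); its bay at (606,248) is empty. Now pack_1.

```bash
R='python3 -m pendant'
$R '[[-0.1,0,-1.2,0,0],[-0.1,0,-2.2,0,0],[-0.1,0,-3,0,0],[-0.1,0,-3.4,0,0],[-0.1,0,-3.5,0,0]]'
$R '[[0,0,-0.2,0,0],[0,0,-0.2,0,0],[0,0,-0.2,0,0]]'
```

```text
t: 28.43
ee_pos: [0.4563, -0.3322, 0.1157]
ee_rot: [3.141, 0.001, 1.62]
ft_force: [-1.0, 0.2, 6.1]
grip_width: -0.0001
grip_force: 3.3
t: 28.68
ee_pos: [0.4565, -0.3324, 0.1151]
ee_rot: [3.14, 0.002, 1.62]
ft_force: [-2.3, 2.3, 10.9]
grip_width: -0.0
grip_force: 5.8
```

```bash
R='python3 -m pendant'
$R '[[0,0,2,0,0],[0,0,4,0,0],[0,0,6,0,78],[0,0,7,0,78],[0,0,7,0,78]]'
$R '[[0,0,0,0,78],[0,0,0,0,78],[0,0,0,0,78],[0,0,0,0,78],[0,0,0,0,78]]' 50
$R '[[0,0,-2,0,78],[0,0,-4,0,78],[0,0,-6,0,78],[0,0,-7.2,0,78],[0,0,-7.2,0,78]]'
$R '[[0,0,0,0,0],[0,0,0,0,0],[0,0,0,0,0],[0,0,0,0,0]]'
$R '[[0,0,0.5,0,0],[0,0,1,0,0],[0,0,1,0,0]]'
```

```text
t: 29.1
ee_pos: [0.4567, -0.3326, 0.1855]
ee_rot: [3.139, 0.003, 1.62]
ft_force: [0.5, 0.5, 0.4]
grip_width: 0.0355
grip_force: 0.0
t: 29.52
ee_pos: [0.4558, -0.332, 0.1826]
ee_rot: [-3.141, -0.001, 1.62]
ft_force: [0.4, 0.0, -0.2]
grip_width: 0.0666
grip_force: 0.0
t: 29.93
ee_pos: [0.4549, -0.3311, 0.1085]
ee_rot: [-3.138, -0.004, 1.62]
ft_force: [-0.2, -0.5, -0.0]
grip_width: 0.0666
grip_force: 0.0
t: 30.27
ee_pos: [0.4562, -0.3325, 0.1122]
ee_rot: [3.14, 0.001, 1.62]
ft_force: [0.7, 0.1, 1.7]
grip_width: 0.048
grip_force: 52.2
t: 30.52
ee_pos: [0.4563, -0.3325, 0.1227]
ee_rot: [3.14, 0.002, 1.62]
ft_force: [0.9, -0.2, -1.3]
grip_width: 0.048
grip_force: 52.0
```

```bash
R='python3 -m pendant'
$R '[[0,0,4,0,0],[0,0,8,0,0],[0.5,4,8,0,0],[1,8,8,0,0],[1,11.5,8,0,0]]'
$R '[[0.5,4,0,0,0],[1,8,0,0,0],[2,12,0,0,0],[2.5,16,0,0,0],[2.5,17.5,0,0,0]]'
$R '[[1,4,0,0,0],[2,8,0,0,0],[3,12,0,0,0],[3,16,0,-0.01,0],[3,17.4,0,-0.01,0]]'
$R '[[1,4,0,0,0],[2,8,0,0,0],[2,9.9,0,0,0],[2,9.9,0,0,0],[2,9.9,0,0,0]]'
$R '[[0,0,0,0,0],[0,0,0,0,0]]'
```

```text
t: 30.93
ee_pos: [0.4661, -0.2155, 0.2019]
ee_rot: [3.14, 0.0, 1.619]
ft_force: [0.6, 0.8, -1.1]
grip_width: 0.0477
grip_force: 52.9
t: 31.35
ee_pos: [0.491, -0.038, 0.2016]
ee_rot: [3.141, -0.001, 1.623]
ft_force: [0.4, -0.2, -1.2]
grip_width: 0.048
grip_force: 52.9
t: 31.77
ee_pos: [0.5205, 0.1363, 0.2014]
ee_rot: [3.142, -0.001, 1.613]
ft_force: [0.4, -0.5, -1.2]
grip_width: 0.0476
grip_force: 52.9
t: 32.18
ee_pos: [0.5406, 0.2316, 0.2011]
ee_rot: [-3.141, 0.0, 1.612]
ft_force: [-0.6, -0.0, -1.1]
grip_width: 0.0481
grip_force: 52.9
t: 32.35
ee_pos: [0.541, 0.2299, 0.2014]
ee_rot: [3.142, 0.0, 1.609]
ft_force: [-0.2, -0.2, -0.6]
grip_width: 0.0478
grip_force: 52.9
```

```bash
R='python3 -m pendant'
$R '[[0,0,-3,0,0],[0,0,-6,0,0],[0,0,-9,0,0],[0,0,-11,0,0],[0,0,-11,0,0]]'
$R '[[0,0,-1,0,0],[0,0,-2,0,0],[0,0,-2.5,0,0],[0,0,-2.5,0,0]]'
$R '[[0,0,0,0,68],[0,0,0,0,68],[0,0,0,0,68]]'
$R '[[0,0,2,0,68],[0,0,5,0,68],[0,0,9,0,68],[0,0,13,0,68],[0,0,13.5,0,68]]'
$R '[[-1,-4,0,0,0],[-2,-8,0,0,0],[-3,-12,0,0,0],[-3,-16,0,0,0],[-3,-17,0,0,0]]'
$R '[[-1,-4,0,0,0],[-2,-8,0,0,0],[-3,-12,0,0,0],[-3,-16,0,0,0],[-3,-17,0,0,0]]'
$R '[[-1,-4,0,0,0],[-1.5,-8,0,0,0],[-1.5,-12,0,0,0],[-1.5,-16,0,0,0],[-1.5,-17,0,0.01,0]]'
$R '[[0,-4,0,0,0],[-0.5,-8,0,0,0],[-0.5,-11,-2,0,0],[-0.5,-11,-5,0,0],[-0.5,-11,-5,0,0]]'
$R '[[0,0,0,0,0],[0,0,0,0,0]]'
```

```text
t: 32.77
ee_pos: [0.5389, 0.2293, 0.0874]
ee_rot: [-3.134, 0.001, 1.608]
ft_force: [-1.0, -1.1, -1.1]
grip_width: 0.0478
grip_force: 52.9
t: 33.1
ee_pos: [0.5408, 0.2307, 0.0658]
ee_rot: [-3.141, 0.0, 1.61]
ft_force: [-0.1, -0.7, -1.6]
grip_width: 0.0478
grip_force: 53.0
t: 33.35
ee_pos: [0.5414, 0.231, 0.0671]
ee_rot: [3.14, -0.0, 1.61]
ft_force: [-0.2, -0.7, 0.5]
grip_width: 0.0582
grip_force: 0.0
t: 33.77
ee_pos: [0.5433, 0.2315, 0.2093]
ee_rot: [3.129, -0.002, 1.61]
ft_force: [0.8, 0.8, 1.9]
grip_width: 0.0581
grip_force: 0.0
t: 34.18
ee_pos: [0.5107, 0.0567, 0.2019]
ee_rot: [3.14, 0.001, 1.606]
ft_force: [0.9, 0.0, 0.3]
grip_width: 0.0003
grip_force: 0.0
t: 34.6
ee_pos: [0.4807, -0.1135, 0.2018]
ee_rot: [3.14, 0.002, 1.606]
ft_force: [-0.0, 0.2, -0.0]
grip_width: -0.0001
grip_force: 0.0
t: 35.02
ee_pos: [0.4656, -0.2837, 0.2013]
ee_rot: [3.141, 0.002, 1.616]
ft_force: [-0.6, -0.8, 0.4]
grip_width: 0.0002
grip_force: 0.0
t: 35.43
ee_pos: [0.4594, -0.388, 0.1459]
ee_rot: [-3.137, -0.007, 1.618]
ft_force: [0.1, 0.5, -1.4]
grip_width: -0.0001
grip_force: 0.0
t: 35.6
ee_pos: [0.4618, -0.3885, 0.1531]
ee_rot: [3.14, 0.001, 1.621]
ft_force: [0.9, -0.0, -0.4]
grip_width: -0.0
grip_force: 0.0
```

```bash
R='python3 -m pendant'
$R '[[-0.2,-0.1,-1.2,0,0],[-0.2,-0.1,-2.2,0,0],[-0.2,-0.1,-3,0,0],[-0.2,-0.1,-3.4,0,0],[-0.2,-0.1,-3.6,0,0]]'
$R '[[0,0,-0.2,0,0],[0,0,-0.2,0,0],[0,0,-0.2,0,0]]'
```

```text
t: 36.02
ee_pos: [0.4595, -0.3901, 0.1162]
ee_rot: [3.141, 0.001, 1.62]
ft_force: [-1.4, 0.5, 7.1]
grip_width: -0.0001
grip_force: 3.3
t: 36.27
ee_pos: [0.4596, -0.3902, 0.1151]
ee_rot: [3.14, 0.002, 1.62]
ft_force: [-1.4, 2.3, 9.1]
grip_width: 0.0002
grip_force: 4.5
```

```bash
R='python3 -m pendant'
$R '[[0,0,2,0,0],[0,0,4,0,0],[0,0,6,0,78],[0,0,7,0,78],[0,0,7,0,78]]'
$R '[[0,0,0,0,78],[0,0,0,0,78],[0,0,0,0,78],[0,0,0,0,78],[0,0,0,0,78]]' 50
$R '[[0,0,-2,0,78],[0,0,-4,0,78],[0,0,-6,0,78],[0,0,-7.2,0,78],[0,0,-7.2,0,78]]'
$R '[[0,0,0,0,0],[0,0,0,0,0],[0,0,0,0,0],[0,0,0,0,0]]'
$R '[[0,0,0.5,0,0],[0,0,1,0,0],[0,0,1,0,0]]'
```

```text
t: 36.68
ee_pos: [0.4597, -0.3906, 0.1857]
ee_rot: [3.139, 0.004, 1.62]
ft_force: [0.6, 0.8, -0.8]
grip_width: 0.0358
grip_force: 0.0
t: 37.1
ee_pos: [0.4588, -0.39, 0.1826]
ee_rot: [-3.141, -0.001, 1.62]
ft_force: [-0.2, 0.0, -0.3]
grip_width: 0.0667
grip_force: 0.0
t: 37.52
ee_pos: [0.458, -0.3891, 0.1083]
ee_rot: [-3.138, -0.004, 1.62]
ft_force: [-0.1, 0.2, -1.3]
grip_width: 0.0666
grip_force: 0.0
t: 37.85
ee_pos: [0.4592, -0.3905, 0.1122]
ee_rot: [3.141, 0.001, 1.62]
ft_force: [-0.1, -0.4, 0.9]
grip_width: 0.048
grip_force: 52.3
t: 38.1
ee_pos: [0.4593, -0.3906, 0.1228]
ee_rot: [3.14, 0.002, 1.62]
ft_force: [0.3, 0.3, -1.2]
grip_width: 0.0476
grip_force: 52.1
```

```bash
R='python3 -m pendant'
$R '[[0,0,4,0,0],[0,0,8,0,0],[0.5,4,8,0,0],[1,8,8,0,0],[1,11.5,8,0,0]]'
$R '[[0.5,4,0,0,0],[1,8,0,0,0],[2,12,0,0,0],[2.5,16,0,0,0],[2.5,18,0,0,0]]'
$R '[[1,4,0,0,0],[2,8,0,0,0],[3,12,0,0,0],[3,16,0,-0.01,0],[3,18,0,-0.01,0]]'
$R '[[1,4,0,0,0],[2,8,0,0,0],[1.9,10.5,0,0,0],[1.9,10.5,0,0,0],[1.9,10.5,0,0,0]]'
$R '[[0,0,0,0,0],[0,0,0,0,0]]'
```

```text
t: 38.52
ee_pos: [0.4691, -0.2734, 0.2018]
ee_rot: [3.141, 0.0, 1.619]
ft_force: [0.4, -0.1, -2.1]
grip_width: 0.048
grip_force: 52.8
t: 38.93
ee_pos: [0.4941, -0.0914, 0.2017]
ee_rot: [3.141, -0.001, 1.622]
ft_force: [0.8, -0.9, -1.0]
grip_width: 0.0479
grip_force: 52.8
t: 39.35
ee_pos: [0.5236, 0.0887, 0.2015]
ee_rot: [3.141, -0.001, 1.612]
ft_force: [0.4, -0.5, -1.2]
grip_width: 0.0478
grip_force: 52.8
t: 39.77
ee_pos: [0.5426, 0.1909, 0.2012]
ee_rot: [-3.141, 0.0, 1.612]
ft_force: [-0.2, -0.1, -1.9]
grip_width: 0.0477
grip_force: 52.9
t: 39.93
ee_pos: [0.543, 0.1889, 0.2014]
ee_rot: [3.142, 0.0, 1.609]
ft_force: [0.3, -0.3, -1.5]
grip_width: 0.0477
grip_force: 52.9
```

```bash
R='python3 -m pendant'
$R '[[0,0,-3,0,0],[0,0,-6,0,0],[0,0,-9,0,0],[0,0,-11,0,0],[0,0,-11,0,0]]'
$R '[[0,0,-1,0,0],[0,0,-2,0,0],[0,0,-2.5,0,0],[0,0,-2.5,0,0]]'
$R '[[0,0,0,0,68],[0,0,0,0,68],[0,0,0,0,68]]'
$R '[[0,0,2,0,68],[0,0,5,0,68],[0,0,9,0,68],[0,0,13,0,68],[0,0,13.5,0,68]]'
$R '[[-4,1,0,0,0],[-8,2,0,0,0],[-12,3,0,0,0],[-16,3.8,0,0,0],[-16,3.8,0,0,0]]'
$R '[[0,0,0,0,0],[0,0,0,0,0]]'
python3 -c "
from h import *
cam('top','t9.png')
a=cv2.imread('pics/t9.png');cv2.imwrite('pics/t9c.png',cv2.resize(a[150:290,140:290],None,fx=4,fy=4,interpolation=cv2.INTER_CUBIC))"
```

```text
t: 40.35
ee_pos: [0.5409, 0.1884, 0.0874]
ee_rot: [-3.134, 0.001, 1.608]
ft_force: [0.3, -0.3, -1.8]
grip_width: 0.0478
grip_force: 52.8
t: 40.68
ee_pos: [0.5429, 0.1896, 0.0659]
ee_rot: [-3.141, 0.0, 1.609]
ft_force: [-0.1, -0.5, -1.4]
grip_width: 0.0479
grip_force: 52.9
t: 40.93
ee_pos: [0.5434, 0.1899, 0.0671]
ee_rot: [3.14, -0.0, 1.61]
ft_force: [0.6, -0.6, -0.0]
grip_width: 0.0578
grip_force: 0.0
t: 41.35
ee_pos: [0.5453, 0.1903, 0.2092]
ee_rot: [3.129, -0.001, 1.61]
ft_force: [0.4, -0.9, 0.3]
grip_width: 0.0583
grip_force: 0.0
t: 41.77
ee_pos: [0.3772, 0.2288, 0.2014]
ee_rot: [-3.139, -0.0, 1.613]
ft_force: [0.8, 0.3, 0.4]
grip_width: 0.0004
grip_force: 0.0
t: 41.93
ee_pos: [0.3836, 0.2279, 0.2019]
ee_rot: [3.14, -0.0, 1.61]
ft_force: [0.6, -0.6, 0.5]
grip_width: 0.0001
grip_force: 0.0
```

View pics/t9c.png

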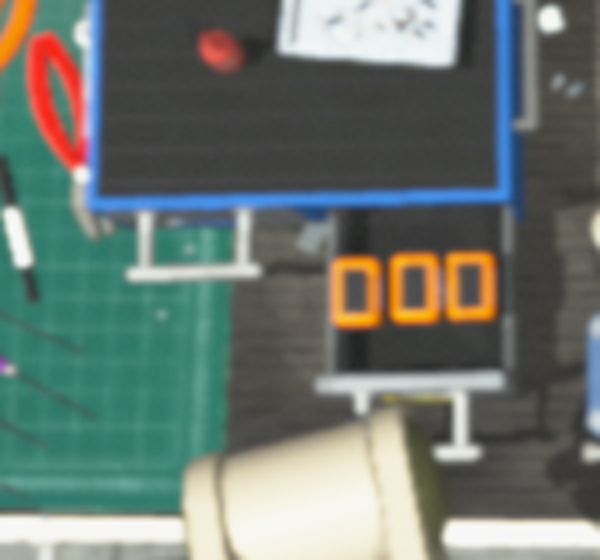

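All three packs stand abreast in the drawer. Push it shut slowly.

```bash
R='python3 -m pendant'
$R '[[0,0,-4,0,0],[0,0,-8,0,0],[0,0,-11.2,0,0],[0,0,-11.2,0,0],[0,0,-11.2,0,0]]'
$R '[[0.5,0,0,0,0],[1,0,0,0,0],[1.6,0.1,0,0,0],[2.2,0.1,0,0,0],[2.8,0.1,0,0,0]]'
$R '[[0.6,0,0,0,0],[1.2,0,0,0,0],[1.8,0.1,0,0,0],[2.4,0.1,0,0,0],[3,0.1,0,0,0]]'
$R '[[0.6,0,0,0,0],[1.2,0,0,0,0],[1.8,0.1,0,0,0],[2.4,0.1,0,0,0],[3,0.1,0,0,0]]'
$R '[[0.6,0,0,0,0],[1.2,0,0,0,0],[1.8,0.1,0,0,0],[2.4,0.1,0,0,0],[3,0.1,0,0,0]]'
$R '[[0.6,0,0,0,0],[1.2,0,0,0,0],[1.8,0.1,0,0,0],[2.2,0.1,0,0,0],[2.6,0.1,0,0,0]]'
```

```text
t: 42.4
ee_pos: [0.3834, 0.2275, 0.089]
ee_rot: [-3.139, 0.001, 1.609]
ft_force: [0.2, -0.3, 0.6]
grip_width: -0.0001
grip_force: 0.0
t: 42.82
ee_pos: [0.4117, 0.229, 0.09]
ee_rot: [3.141, -0.0, 1.61]
ft_force: [-2.9, 1.7, 2.2]
grip_width: 0.0002
grip_force: 2.0
t: 43.23
ee_pos: [0.4415, 0.23, 0.0892]
ee_rot: [-3.141, -0.0, 1.61]
ft_force: [-2.1, 1.9, 1.0]
grip_width: 0.0003
grip_force: 1.0
t: 43.65
ee_pos: [0.4714, 0.2309, 0.0892]
ee_rot: [-3.141, -0.0, 1.61]
ft_force: [-2.5, 1.0, 0.4]
grip_width: 0.0001
grip_force: 1.0
t: 44.07
ee_pos: [0.5015, 0.2319, 0.0892]
ee_rot: [-3.142, -0.0, 1.61]
ft_force: [-1.7, 1.3, -0.2]
grip_width: 0.0004
grip_force: 1.0
t: 44.48
ee_pos: [0.5274, 0.2329, 0.0893]
ee_rot: [3.141, -0.0, 1.61]
ft_force: [-2.0, 1.1, 1.1]
grip_width: 0.0
grip_force: 0.9
```

```bash
R='python3 -m pendant'
$R '[[0.3,0,0,0,0],[0.6,0,0,0,0],[0.8,0,0,0,0],[0.8,0,0,0,0]]'
$R '[[0.3,0,0,0,0],[0.6,0,0,0,0],[0.6,0,0,0,0]]'
```

```text
t: 44.82
ee_pos: [0.5355, 0.2328, 0.0894]
ee_rot: [3.141, 0.0, 1.61]
ft_force: [-0.0, -0.4, 0.4]
grip_width: 0.0002
grip_force: 0.0
t: 45.07
ee_pos: [0.5416, 0.2328, 0.0894]
ee_rot: [3.141, 0.0, 1.61]
ft_force: [0.4, 0.8, -0.4]
grip_width: 0.0002
grip_force: 0.0
```

```bash
R='python3 -m pendant'
$R '[[0.3,0,0,0,0],[0.4,0,0,0,0],[0.4,0,0,0,0]]'
$R '[[0.2,0,0,0,0],[0.4,0,0,0,0],[0.4,0,0,0,0]]'
```

```text
t: 45.32
ee_pos: [0.5429, 0.2328, 0.0892]
ee_rot: [-3.136, 0.001, 1.61]
ft_force: [-12.9, 0.4, 7.5]
grip_width: -0.0004
grip_force: 6.9
t: 45.57
ee_pos: [0.5433, 0.2329, 0.0891]
ee_rot: [-3.126, 0.002, 1.611]
ft_force: [-33.4, -4.1, 20.2]
grip_width: 0.0
grip_force: 17.3
```

Hard stop reached. Back off, raise, and take a last look.

```bash
R='python3 -m pendant'
$R '[[-2,0,0,0,0],[-5,0,0,0,0],[-8,0,2,0,0],[-12,-2,5,0,0],[-14,-4,8,0,0]]'
$R '[[0,-4,2,0,0],[0,-8,4,0,0],[0,-12,4,0,0],[0,-16,4,0,0],[0,-16,4,0,0]]'
$R '[[0,-4,0,0,0],[0,-4,0,0,0],[0,-4,0,0,0]]'
python3 -c "
from h import *
p,K,E=cam('top','t10.png')
a=cv2.imread('pics/t10.png');cv2.imwrite('pics/t10c.png',cv2.resize(a[120:290,140:480],None,fx=2.3,fy=2.3,interpolation=cv2.INTER_CUBIC))"
```

```text
t: 45.98
ee_pos: [0.4124, 0.1981, 0.1611]
ee_rot: [-3.139, 0.0, 1.612]
ft_force: [0.4, -0.8, 1.8]
grip_width: 0.0003
grip_force: 0.0
t: 46.4
ee_pos: [0.4157, 0.0325, 0.2022]
ee_rot: [3.14, 0.002, 1.604]
ft_force: [-0.0, 0.1, 0.2]
grip_width: -0.0002
grip_force: 0.0
t: 46.65
ee_pos: [0.4154, -0.0032, 0.2016]
ee_rot: [3.141, 0.0, 1.606]
ft_force: [0.3, 0.3, -0.2]
grip_width: 0.0001
grip_force: 0.0
```

View pics/t10c.png

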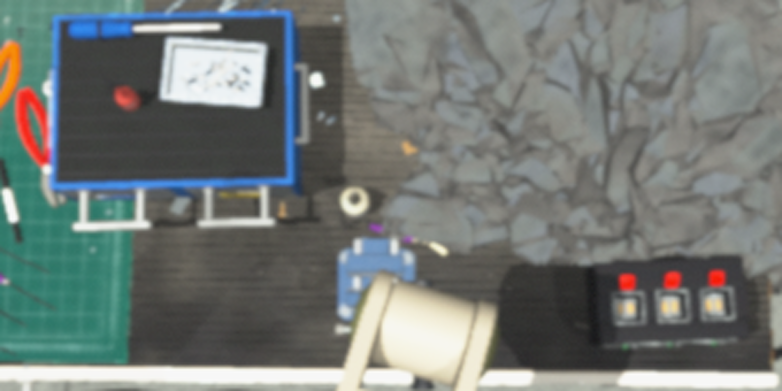

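Both handle bars are level at crop rows ~224, so both drawers look shut; the three bays are empty, and the bottle and tray have not moved.

```bash
python3 -c "
from rig import bot
print(bot.finish_job())"
```

```text
the job is handed in; nothing more can be done
None
```

I handed the job in at about 47 s: both shock absorbers are in the spares drawer, all three packs are in the battery drawer, both drawers were pushed to their stops, and the last picture shows the bottle and tray where they were; no verdict came back.

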